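# Third hand for a cup hinge

## Robot

A 6-joint arm with a two-finger parallel gripper is mounted at the origin on a cart in front of the work surface, level with it; the furniture and walls round the work are solid. World frame = base frame: x ahead of the robot, y to its left, z up, the work surface at z = 0. Lengths are in m, angles in degrees, forces in N, time in s.
With the tool pointing down it reaches from about 0.35 to 0.85 m from the base axis. Payload 8.1 kg.
Tool frame: the origin (TCP) lies at the very end of the fingers, on their centre line; the grasp point (between the pads) lies 19 mm behind it (arm.tcp_to_grasp is the z of the grasp point in the tool frame, in m); z points along the fingers, y is the line along which they close (so a half turn about z gives the same grasp; the last joint's range is limited). The gripper opens to 85 mm and grips with 20 to 120 N. Pads are 22 mm wide; open, the fingers measure 114 mm over their backs; the gripper's body (76 mm by 85 mm) begins 54 mm behind the grasp point. The pads swing forward as they close: fully open they stand 13 mm farther back than shut.
Start: joints at [58.247, 7.471, 85.268, -0, 87.261, -4.893], TCP at [0.271, 0.535, 0.231] pointing down, gripper open.
Joint ranges: [-169.43, 169.43], [-51.17, 129.36], [1.28, 143.12], [-76.62, 256.62], [0, 156.53], [-152.29, 152.29]. Speed limits (degrees/s): [136.94, 136.94, 159.86, 180, 180, 180].

## Interface

Orientations are given as a 3x3 rotation matrix whose columns are the frame's x, y, z axes.
In Python, from plant import arm, hand, solver, cams, order, nets, status gives the robot as it stands. Calls block until the motion is done:
- arm.movep(position, orientation): joint-space move of the TCP to a pose.
- arm.movel(position, rot=None, vel=0.15): straight line of the TCP; rot=None keeps the orientation; vel is the mean speed in m/s.
- arm.move_joints(angles): joint-space move.
- hand.command_gripper(opening, squeeze=None): finger opening in m; squeeze is the grip in N (None keeps the last); returns when the fingers have stopped.
- arm.hold(seconds).
- solver.ik(position, orientation): joint angles nearest the present ones, or None.
- cams.grab_frame(name): name is "side" or "top" or "wrist"; returns a dict with "frame" (384x512x3 uint8, red, green, blue), "depth" (384x512 float32, m along the optical axis (not along the pixel's ray), 0 where there is no reading), "K" (3x3 intrinsics, pixels), "dist_coeffs" ([k1, k2, p1, p2, k3] as OpenCV has them; the pictures are not rectified), "extrinsics" (4x4, takes a point from camera to world coordinates); the wrist camera has in their place "tool_from_camera" (4x4, takes a point from camera to tool coordinates, whose origin is the TCP and whose axes are the flange's). Camera axes: x right, y down, z forward; pixel columns grow to the right and rows downward; lengths in m; the calibration is good to about 2 mm. A picture is of the moment at which its call begins: read the wrist's pose just before it.
A pose or a line that the arm cannot do raises arm.Unreachable and nothing moves.
- order.hand_in(): hands the job in; it is judged then, once.
Trained networks look in a picture, given as the dict that the camera call returned (one of the last four; its "shot" number tells which), for a name from the list of things; names that differ only in an ending like _2 or _b are one class to them, and where a whole thing is asked for, a point or a joint stands for the part that bears it (a point fixed in the world has none). Each returns a list of dicts, best first, with "score" (0 to 1); they miss things now and then, are a little off and sometimes report something else, mostly with a low value. They report only what shows in the picture. A call takes as long as a camera call. They do not tell look-alikes from the thing itself.
- nets.look_for(query, picture): "rect" ([left, top, width, height] in pixels, round what is visible of it).
- nets.place_of(query, picture): "uv" ([column, row] in pixels: a listed point, or the origin of a listed thing).
Readings, each from a call of its own:
- status.read_t(): time.
- status.read_joint_pos(): joint angles.
- status.read_joint_vel(): joint speeds.
- status.read_joint_torque(): joint torques, N m.
- status.read_eef_pos(): TCP position.
- status.read_tool_rot(): TCP orientation.
- status.read_ft_force(): force on the tool from outside, world axes, zero at the start.
- status.read_torque(): the same for the moment, N m.
- status.read_opening(): finger opening in m.
- status.read_grip_force(): force on a finger pad.
Only numpy, scipy, OpenCV 4.12 (cv2) and the standard library are available. Lean on these libraries where they do the work, as an engineer would, in place of code of your own. Each camera call takes 0.05 s, during which the arm holds its last target. There are 200 camera calls.

## Task

A cupboard door lies back up on the worktop; one of its two cup hinges is already screwed on. Pick up the loose hinge, seat its round cup in the empty bore so that the flange lies flush on the door and the arm points out over the door's near edge, square to that edge like the fitted one, without shoving the door or the other things about. Then be the third hand for whoever will drive the screws: press the hinge down against the door with a steady push of about 10 N (set it down gently, without ramming it), keep it up for at least two seconds, and finish while still holding and pressing the hinge; do not let go.

Things in the scene. Friction and masses are not known exactly. Their poses are not given: they have to be found in the camera images.
- hinge: the loose steel cup hinge, 90 g, standing on its cup. Origin: centre of the cup's flat underside; z up, the arm points along -x. Cup 35 mm across, z 0 to 11 mm, its foot rounded. Arm: rigid straight bar (does not swing), 17 mm wide in y, z 15 to 31 mm, x from +8 to -58 mm. Take it from above across the 17 mm, best at x about -12 mm: that leaves the screw holes free
- hinge_seat (a point): on the loose hinge's cup axis, at the underside of its 2 mm flange, 11 mm above the hinge's origin, same axes; meets bore when the hinge is fully home. The flange is 41 mm round, with a strip 16 mm (x) by 60 mm (y) centred at x = +9.5 mm that carries the two screw holes at y = +-22.5 mm
- hinge_arm_end (a point): free end of the loose hinge's arm, 58 mm from the cup axis, 23 mm above the hinge's underside
- door: small cupboard door lying loose and flat, back up: 240 (x) by 340 (y) by 18 (z) mm, 1.5 kg, white back on top, green front below. Origin: centre of its underside, z up. Hinge edge: the long edge at x = -120 mm, nearer the robot. The fitted hinge, same as the loose one, sits at x = -94.5, y = +100 mm with its arm along -x over that edge
- bore (a point): centre of the empty bore's mouth in the door's top face (x = -94.5, y = -100, z = 18 mm in the door's frame; same axes). Bore 38 mm across, 13 mm deep: the 35 mm cup enters with 1.5 mm all round and the flange stops hard on the face (no spring or give). Seated rightly, the hinge's axes are parallel to the door's
- mount_plate_1: bystander: a loose steel mounting plate, a flat cross 58 by 52 by 9 mm; origin under its centre
- mount_plate_2: bystander: a second, equal mounting plate
- screwdriver: bystander: screwdriver 190 mm long, wooden handle 26 mm thick, left of the door; origin under its middle
- screw_bowl: bystander: small steel bowl of screws, 108 mm across, 39 mm high; origin under its centre
- glass: bystander: upturned clear glass, 77 mm across, 89 mm high; origin under its centre
Not all that is in view belongs to the job. Leave any purple look-alike of the hinge alone.

How it is judged:
By the outcome, as a careful person would: the job done as asked, in the order asked, and still so for the second after the job is handed in, while the arm keeps its last pose, push and grip.
It also fails if it takes over 48 s, if anything falls off the work surface, if the arm or the gripper's body presses on something with over 40 N, if the wrist force passes 120 N, or if a joint passes its speed limit or range.

## Working session

There is one attempt and no reset: what is moved stays moved. The work goes in short steps, each a Python script; the robot and the scene stay as the last script left them, time stands still between calls to the robot, and variables do not carry over. Pictures are saved under pics/ and viewed, at most 10 in all, crops included, and the job is handed in when it is done.

```bash
mkdir -p pics; cat > h.py <<'E'
import numpy as np, cv2
from plant import arm, hand, solver, cams, order, nets, status
def ray(p,uv,T=None):
    T=p["extrinsics"] if T is None else T
    q=cv2.undistortPoints(np.array([[uv]],float),p["K"],np.array(p["dist_coeffs"],float)).ravel()
    T=np.array(T); d=T[:3,:3]@np.array([q[0],q[1],1.]); return T[:3,3],d
def onz(p,uv,z,T=None):
    o,d=ray(p,uv,T); return o+d*(z-o[2])/d[2]
def dep(p,uv,T=None):
    o,d=ray(p,uv,T); c,r=int(round(uv[0])),int(round(uv[1])); return o+d*p["depth"][r,c]
def wristT(p,pos,R):
    T=np.eye(4);T[:3,:3]=R;T[:3,3]=pos; return T@np.array(p["tool_from_camera"])
def grabw():
    pos,R=np.array(status.read_eef_pos()),np.array(status.read_tool_rot())
    p=cams.grab_frame("wrist"); return p,wristT(p,pos,R)
def save(p,n,crop=None,s=1):
    f=p["frame"][:,:,::-1]
    if crop: f=f[crop[1]:crop[3],crop[0]:crop[2]]
    cv2.imwrite("pics/"+n,cv2.resize(f,None,fx=s,fy=s,interpolation=cv2.INTER_CUBIC))
E
python3 - <<'E'
from h import *
np.set_printoptions(precision=4,suppress=True)
for c in ["top","side"]:
    p=cams.grab_frame(c); save(p,c+"0.png",s=1.5)
    print(c,p["extrinsics"])
    for q in ["hinge","hinge_seat","hinge_arm_end","bore","door","glass","screw_bowl","mount_plate_1","screwdriver"]:
        for r in nets.place_of(q,p): print(q,np.round(r["uv"],1),round(r["score"],2),dep(p,r["uv"]))
print(status.read_t())
E
```

```text
top [[ 0.0033 -0.9968  0.0802  0.4348]
 [-1.     -0.004  -0.0085 -0.025 ]
 [ 0.0088 -0.0802 -0.9967  1.2891]
 [ 0.      0.      0.      1.    ]]
hinge [328.  249.2] 0.73 [ 0.3518 -0.262   0.0298]
hinge [374.9 233. ] 0.7 [ 0.4007 -0.414   0.0168]
hinge [338.5 204.7] 0.5 [ 0.4889 -0.2952  0.0327]
hinge [339.1 203.8] 0.27 [ 0.4917 -0.2971  0.0326]
hinge_seat [336.7 205.6] 0.65 [ 0.4862 -0.2901  0.0301]
hinge_seat [379.4 240.5] 0.47 [ 0.3779 -0.4229  0.034 ]
hinge_seat [328.3 248.3] 0.47 [ 0.3549 -0.2621  0.034 ]
hinge_arm_end [317.2 256.7] 0.77 [ 0.3297 -0.2271  0.0377]
hinge_arm_end [367.5 252.3] 0.53 [ 0.3411 -0.3875  0.0244]
hinge_arm_end [334.1 222.9] 0.5 [ 0.4327 -0.2873  0.0012]
bore [273.7 202.8] 0.67 [ 0.4955 -0.0957  0.0075]
bore [336.2 220.8] 0.52 [ 0.4392 -0.2876  0.0322]
door [230.9 182.4] 0.7 [0.5578 0.0383 0.0212]
glass [363.1 138.3] 0.88 [ 0.6882 -0.3636  0.0818]
screw_bowl [337.2 168.7] 0.56 [ 0.6047 -0.2985  0.005 ]
mount_plate_1 [390.  204.6] 0.69 [ 0.4903 -0.4665  0.0112]
mount_plate_1 [366.3 168.8] 0.64 [ 0.6059 -0.3947 -0.0006]
mount_plate_1 [339.7 202.7] 0.16 [ 0.4
[... 614 characters left out ...]
.6] 0.48 [ 0.3648 -0.2734  0.0239]
hinge_arm_end [214.1 287.7] 0.77 [ 0.3487 -0.3907  0.0326]
hinge_arm_end [235.2 253. ] 0.68 [ 0.433  -0.2597  0.0001]
hinge_arm_end [195.5 242.3] 0.66 [ 0.3251 -0.1868 -0.0015]
bore [243.  209.7] 0.82 [ 0.4958 -0.0907  0.0061]
door [258.3 186.4] 0.56 [ 0.5703 -0.0021  0.0169]
door [294.4 252.2] 0.51 [ 0.6005 -0.308   0.01  ]
glass [336.3 269.9] 0.81 [ 0.6775 -0.4276  0.0501]
screw_bowl [295.9 254.1] 0.9 [ 0.6054 -0.3088  0.0009]
mount_plate_1 [275.5 309.3] 0.47 [ 0.4935 -0.4776  0.0063]
mount_plate_1 [308.3 278.9] 0.47 [ 0.607  -0.4105  0.012 ]
screwdriver [236.5 248.8] 0.67 [ 0.4401 -0.2455  0.0011]
screwdriver [207.2 131.1] 0.65 [0.4555 0.3713 0.0236]
1.0
```

View pics/top0.png

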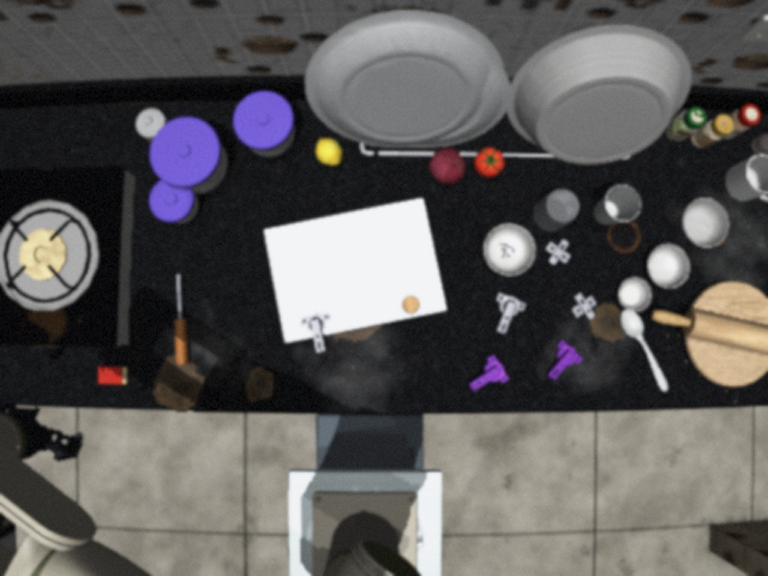

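```bash
python3 - <<'E'
import cv2
a=cv2.imread("pics/side0.png")[320:500,260:500]
cv2.imwrite("pics/side_crop.png",cv2.resize(a,None,fx=3,fy=3,interpolation=cv2.INTER_CUBIC))
E
```

```text
(no output)
```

View pics/side_crop.png

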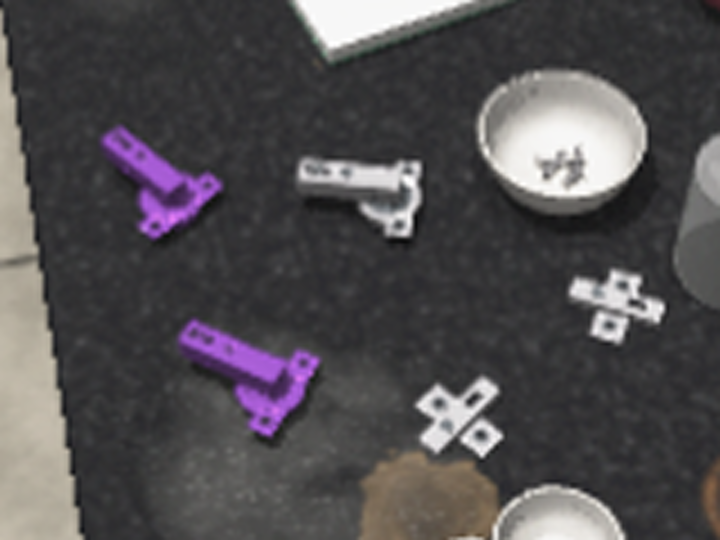

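The top view shows four hinge-shaped things. Two purple look-alikes are at (327,249) and (376,240), and the fitted hinge is at (211,220) on the door. The loose steel one is at (340,205) and is the one I want; the side crop confirms it is bare steel, standing alone with its arm toward the robot. The empty bore is at (274,203). Next I'll take close wrist views of the bore and the hinge.

```bash
cat >> h.py <<'E'
def Rdown(yaw):  # tool z down, tool y along world dir (yaw+90deg) * sign ; yaw in rad
    y=np.array([-np.sin(yaw),np.cos(yaw),0]); z=np.array([0,0,-1.]); return np.stack([np.cross(y,z),y,z],1)
np.set_printoptions(precision=4,suppress=True)
E
python3 - <<'E'
from h import *
p=cams.grab_frame("wrist"); C=np.array(p["tool_from_camera"]); print(C); print(p["K"]); R0=np.array(status.read_tool_rot()); print(R0)
print(status.read_ft_force())
def look(t,yaw,h):
    best=None
    for k in (0,np.pi):
        R=Rdown(yaw+k); o=R@C[:3,3]; d=R@C[:3,2]
        # camera at height h above t
        s=h/-d[2]; cam=np.array(t)-d*s; pos=cam-o
        q=solver.ik(pos,R)
        if q is not None:
            c=np.abs(np.array(q)-np.array(status.read_joint_pos())).max(); print(k,q,pos)
            if abs(q[5])<140 and (best is None or c<best[0]): best=(c,pos,R)
    arm.movep(best[1],best[2])
for n,t in (("bore",[.49,-.09,.018]),("hinge",[.47,-.295,.02])):
    look(t,np.radians(10 if n=="bore" else -10),.28)
    arm.hold(.15)
    p,T=grabw(); save(p,n+"_w.png",s=1.5)
    np.savez(n+"_w.npz",T=T,**{k:np.array(p[k]) for k in("frame","depth","K","dist_coeffs")})
    for q in ["hinge","hinge_seat","hinge_arm_end","bore"]:
        for r in nets.place_of(q,p): print(n,q,np.round(r["uv"],1),round(r["score"],2),dep(p,r["uv"],T))
    print(status.read_t(),status.read_eef_pos(),status.read_joint_pos())
E
```

```text
[[-0.0011 -0.9485 -0.3168  0.0822]
 [ 1.     -0.001  -0.0004  0.0001]
 [ 0.     -0.3168  0.9485 -0.1438]
 [ 0.      0.      0.      1.    ]]
[[314.7675   0.     252.7424]
 [  0.     314.7675 192.9141]
 [  0.       0.       1.    ]]
[[-0.8921  0.4518 -0.    ]
 [ 0.4518  0.8921 -0.    ]
 [-0.     -0.     -1.    ]]
[-1.0096 -0.4008 -0.449 ]
0 [ -16.8979   -7.2899  108.1954   -0.       79.0945 -116.8979] [ 0.4789 -0.092   0.1542]
3.141592653589793 [-15.7393  -3.8605 104.9974  -0.      78.8631  64.2607] [ 0.5011 -0.088   0.1542]
bore hinge [456.8 221.5] 0.87 [ 0.4931 -0.2912  0.0139]
bore hinge_seat [468.5 223.2] 0.56 [ 0.4971 -0.2933  0.026 ]
bore hinge_arm_end [429.1 273.3] 0.88 [ 0.4258 -0.2946  0.0011]
bore hinge_arm_end [342.4 352.2] 0.63 [ 0.3245 -0.2188  0.023 ]
bore hinge_arm_end [466.8 221.3] 0.24 [ 0.4978 -0.2934  0.023 ]
3.8333 [ 0.5012 -0.0879  0.1542] [-15.7189  -3.8591 104.9969   0.0005  78.8634  64.2575]
0 [ -37.9586    1.6368   99.3584   -0.       79.0047 -117.9586] [ 0.4589 -0.293   0.1562]
3.141592653589793 [-36.8793   4.8527  96.0162  -0.      79.1311  63.1207] [ 0.4811 -0.297   0.1562]
hinge hinge [255.6 162.3] 0.94 [ 0.5005 -0.3006  0.0325]
hinge hinge [388.6 237.1] 0.94 [ 0.3976 -0.4187  0.0139]
hinge hinge [247.5 285.1] 0.88 [ 0.3683 -0.2694  0.0167]
hinge hinge_seat [259.2 167.6] 0.9 [ 0.4951 -0.3029  0.0318]
hinge hinge_seat [391.8 240. ] 0.79 [ 0.3995 -0.4179  0.0237]
hinge hinge_seat [245.5 289.4] 0.61 [ 0.3697 -0.2677  0.0257]
hinge hinge_arm_end [243.8 227.8] 0.59 [ 0.427  -0.2758  0.0015]
hinge hinge_arm_end [207.5 328.9] 0.56 [ 0.3336 -0.2209  0.0326]
hinge bore [ 38.4 202.6] 0.7 [ 0.4911 -0.0801  0.0058]
5.0833 [ 0.4815 -0.2962  0.1563] [-36.801    4.8257  96.0349   0.002   79.1332  63.1194]
```

View both.

View pics/bore_w.png

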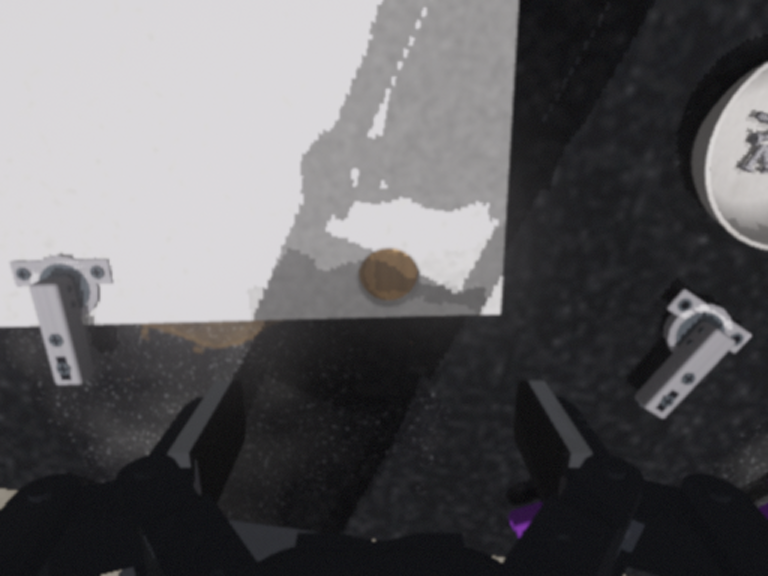

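View pics/hinge_w.png

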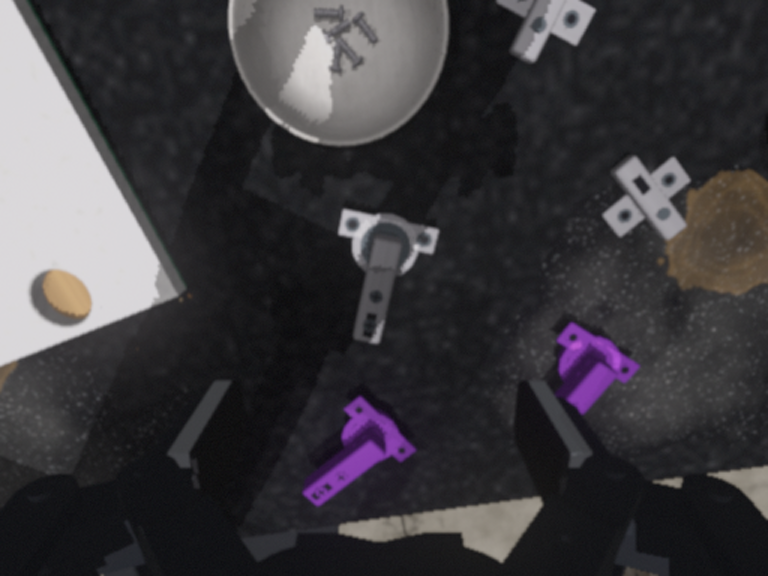

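```bash
cat >> h.py <<'E'
def world(p,T):
    H,W=p["depth"].shape; u,v=np.meshgrid(np.arange(W),np.arange(H))
    q=cv2.undistortPoints(np.stack([u,v],-1).reshape(-1,1,2).astype(float),p["K"],np.array(p["dist_coeffs"],float)).reshape(H,W,2)
    d=np.concatenate([q,np.ones((H,W,1))],-1)@T[:3,:3].T
    P=T[:3,3]+d*p["depth"][...,None]; P[p["depth"]<=0]=np.nan
    return P,d
def atz(d,T,z): return T[:3,3]+d*((z-T[2,3])/d[...,2])[...,None]
def hinge_pose(p,T,near,ztop=.031):
    P,d=world(p,T); X=atz(d,T,ztop)
    m=(np.abs(P[...,2]-ztop)<.006)&(np.hypot(*(P[...,:2]-near).transpose(2,0,1))<.075)
    n,l,s,_=cv2.connectedComponentsWithStats(m.astype(np.uint8)); k=1+s[1:,4].argmax()
    pts=X[l==k][:,:2]; r=cv2.minAreaRect((pts*1000).astype(np.float32)); return r,pts,np.nanmedian(P[l==k][:,2])
E
python3 - <<'E'
from h import *
def ld(n):
    z=np.load(n+"_w.npz"); p={k:z[k] for k in z.files}; return p,p["T"]
p,T=ld("hinge")
r,pts,zm=hinge_pose(p,T,np.array([.46,-.29])); print("arm rect",r,zm,len(pts)); 
c=pts.mean(0); w,V=np.linalg.eigh(np.cov((pts-c).T)); print(c,V[:,1],np.degrees(np.arctan2(V[1,1],V[0,1])))
for uv in [(353/1.5,223/1.5),(424/1.5,239/1.5)]: print("hole",onz(p,uv,.013,T),dep(p,uv,T))
p,T=ld("bore"); P,d=world(p,T); X=atz(d,T,.018)
print("door z", np.nanmedian(P[60:180,20:150,2]), "counter z", np.nanmedian(P[230:260,150:250,2]), P[175:190:3,255:265:4,2])
m=(P[...,2]<.0135)&(np.hypot(X[...,0]-.492,X[...,1]+.089)<.024)
n,l,s,cc=cv2.connectedComponentsWithStats(m.astype(np.uint8)); k=1+s[1:,4].argmax(); pb=X[l==k][:,:2]
e=cv2.minEnclosingCircle((pb*1000).astype(np.float32)); print("bore",s[k],cc[k],e,pb.mean(0),2*np.sqrt(s[k][4]/np.pi))
# door near edge & right edge
g=p["frame"].mean(-1); D=(np.abs(P[...,2]-.018)<.006)&(g>70)
E=[]
for u in list(range(80,330,2)):
    v=np.where(D[:240,u])[0]
    if len(v): E.append(X[v.max(),u,:2]+0.5*(X[v.max()+1,u,:2]-X[v.max(),u,:2]))
E=np.array(E).astype(np.float32); vx=cv2.fitLine(E,cv2.DIST_HUBER,0,.001,.001).ravel(); n=np.array([vx[1],-vx[0]])
print("near",vx,np.degrees(np.arctan2(-vx[0]*np.sign(vx[1]),abs(vx[1]))),"res",np.std((E-vx[2:])@n))
E=[]
for v in range(20,200,2):
    u=np.where(D[v,:380])[0]; E.append(X[v,u.max(),:2]+.5*(X[v,u.max()+1,:2]-X[v,u.max(),:2]))
E=np.array(E).astype(np.float32); wx=cv2.fitLine(E,cv2.DIST_HUBER,0,.001,.001).ravel(); n2=np.array([wx[1],-wx[0]])
print("right",wx,np.degrees(np.arctan2(wx[1]*np.sign(wx[0]),abs(wx[0]))),"res",np.std((E-wx[2:])@n2))
b=pb.mean(0); print("dist near (25.5)",(b-vx[2:])@n,"right (70)",(b-wx[2:])@n2)
E
```

```text
arm rect ((472.64697265625, -291.1942138671875), (17.495677947998047, 67.05792236328125), 68.50765991210938) 0.032064695774868895 1326
[ 0.4736 -0.2916] [-0.9278  0.3731] 158.09262551481532
hole [ 0.5118 -0.2839  0.013 ] [ 0.5121 -0.284   0.0143]
hole [ 0.4945 -0.3252  0.013 ] [ 0.4948 -0.3252  0.0145]
door z 0.0191178704537307 counter z 0.0014775712128648477 [[0.0064 0.006  0.0062]
 [0.0062 0.0052 0.0063]
 [0.0067 0.0064 0.0062]
 [0.0062 0.0067 0.0051]
 [0.0078 0.0062 0.006 ]]
bore [ 239  165   40   38 1120] [257.9634 183.6143] ((498.97760009765625, -92.62821960449219), 18.53900718688965) [ 0.4985 -0.0922] 37.762789755305185
near [ 0.2009 -0.9796  0.4649 -0.0607] 11.5901785 res 0.00029441074
right [ 0.9796  0.2008  0.5744 -0.1489] 11.585635 res 0.0002446887
dist near (25.5) -0.026565348706238383 right (70) -0.07076170081517763
```

The near and right door edges give the same yaw, 11.59°. The bore centre from the depth mask is (0.4985, -0.0922), within about 1 mm of where those edges put it. The hinge arm box measures 17.5 x 67 mm with yaw about -21.7°, which matches the description. I'll grasp it now.

```bash
python3 - <<'E'
from h import *
yaw=np.radians(-21.7); ux=np.array([np.cos(yaw),np.sin(yaw)])
g=np.array([.4728,-.2913])+.013*ux; R=Rdown(yaw+np.pi)
arm.movep([*g,.09],R); hand.command_gripper(.05,60)
arm.movel([*g,.03],vel=.12); arm.movel([*g,.0158],vel=.04)
print("f",status.read_ft_force(),status.read_eef_pos())
hand.command_gripper(.010,70); print(status.read_opening(),status.read_grip_force(),status.read_ft_force())
arm.movel([*g,.10],vel=.12); print(status.read_opening(),status.read_grip_force())
dy=np.radians(11.59); dx=np.array([np.cos(dy),np.sin(dy)]); b=np.array([.4985,-.0922])
arm.movep([*(b-.012*dx),.085],Rdown(dy+np.pi)); arm.hold(.3)
print(status.read_opening(),status.read_grip_force(),status.read_ft_force(),status.read_torque(),status.read_eef_pos(),status.read_t())
p,T=grabw(); save(p,"held.png",s=1.5); np.savez("held_w.npz",T=T,**{k:np.array(p[k]) for k in("frame","depth","K","dist_coeffs")})
E
```

```text
f [ 0.2637 -0.2769  0.1011] [ 0.4847 -0.2959  0.0155]
0.015319360335018092 69.0974485874176 [-1.159   0.2021  3.3625]
0.015210567403492865 68.56432557106018
0.015472153503682478 68.54122638702393 [ 0.7571  0.4389 -1.1246] [-0.0428  0.0209 -0.0005] [ 0.4869 -0.0957  0.0851] 9.4333
```

View pics/held.png

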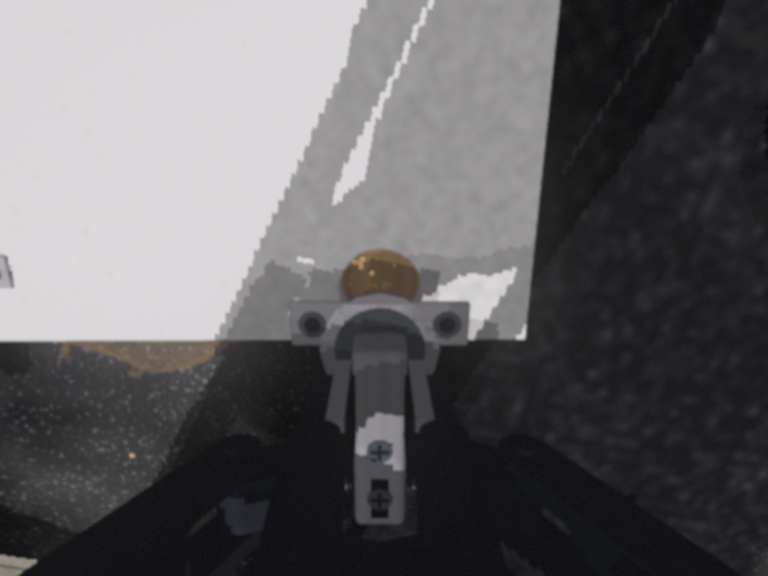

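The hinge is held squarely. Its flange screw holes are at (312,324) and (447,324) in the 1.5x picture, level with the image rows, and the bore is just beyond at (380,280). Next I'll compute the cup axis in the tool frame and measure the door edges again.

```bash
python3 - <<'E'
from h import *
z=np.load("held_w.npz"); p={k:z[k] for k in z.files}; T=p["T"]
P,d=world(p,T); X=atz(d,T,.018); g=p["frame"].mean(-1)
Tt=T@np.linalg.inv(np.array([[-0.0011,-0.9485,-0.3168,.0822],[1,-.001,-.0004,.0001],[0,-.3168,.9485,-.1438],[0,0,0,1]]))
dy=np.radians(11.59); R2=np.array([[np.cos(dy),-np.sin(dy)],[np.sin(dy),np.cos(dy)]]); tcp=Tt[:3,3]; print("tcp",tcp)
# holes: dark blobs centroid
for c in ((208,216),(298,216)):
    w=g[c[1]-9:c[1]+10,c[0]-9:c[0]+10]; th=(w.min()+np.median(w))/2; vv,uu=np.where(w<th); uv=(c[0]-9+uu.mean(),c[1]-9+vv.mean())
    q=onz(p,uv,tcp[2]-.0028,T); print("hole",uv,len(uu),"door-frame rel tcp",R2.T@(q[:2]-tcp[:2]),"depth z",dep(p,(c[0],c[1]-8),T)[2]-tcp[2])
# arm top
m=(np.abs(P[...,2]-(tcp[2]+.0152))<.005); m[:215]=0; m[:,:225]=0; m[:,280:]=0
pts=(atz(d,T,tcp[2]+.0152)[m][:,:2]-tcp[:2])@R2; print("arm ext",np.percentile(pts,[1,50,99],axis=0),m.sum())
D=(np.abs(P[...,2]-.018)<.006)&(g>70)
def fit(E):
    return cv2.fitLine(np.array(E,np.float32),cv2.DIST_HUBER,0,.001,.001).ravel()
E=[]
for u in [*range(10,140,2),*range(320,346,2)]:
    v=np.where(D[:250,u])[0]; 
    if len(v): E.append((X[v.max(),u,:2]+X[v.max()+1,u,:2])/2)
n=fit(E)
E=[]
for v in range(10,215,2):
    u=np.where(D[v,:400])[0]; E.append((X[v,u.max(),:2]+X[v,u.max()+1,:2])/2)
r=fit(E)
print("near yaw",np.degrees(np.arctan(-n[0]/n[1])),"right yaw",np.degrees(np.arctan(r[1]/r[0])))
xn=(R2.T@n[2:])[0]; yr=(R2.T@r[2:])[1]; b=R2@np.array([xn+.0255,yr+.07]); print("bore from edges",b)
m=(P[...,2]<.0135)&(np.hypot(X[...,0]-.4985,X[...,1]+.0922)<.024); m[199:]=0
q=X[m][:,:2]@R2
# circle fit to mask's upper boundary
cs,_=cv2.findContours(m.astype(np.uint8),0,1); c=max(cs,key=len)[:,0]; c=c[c[:,1]<194]; B=X[c[:,1],c[:,0],:2]
from scipy.optimize import least_squares
s=least_squares(lambda a:np.hypot(*(B-a).T)-.0188,[.4985,-.0922],loss="soft_l1",f_scale=.0005); print("bore circle",s.x,np.abs(s.fun).mean(),len(c))
print("bore rel tcp in door frame",R2.T@(s.x-tcp[:2]),R2.T@(b-tcp[:2]))
E
```

```text
tcp [ 0.4857 -0.0954  0.0852]
hole (np.float64(208.05), np.float64(217.03)) 100 door-frame rel tcp [0.0205 0.0224] depth z -0.00148793842345335
hole (np.float64(297.6741573033708), np.float64(216.3370786516854)) 89 door-frame rel tcp [ 0.0207 -0.0227] depth z -0.0028600930736109587
arm ext [[-0.045  -0.0103]
 [-0.007   0.0003]
 [ 0.0217  0.0109]] 4296
near yaw 11.639159 right yaw 11.593134
bore from edges [ 0.4974 -0.0934]
bore circle [ 0.4978 -0.093 ] 0.0018267595724929257 85
bore rel tcp in door frame [ 0.0123 -0.0001] [ 0.0119 -0.0004]
```

```bash
cat > meas.py <<'E'
from h import *
dy=np.radians(11.6); dx=np.array([np.cos(dy),np.sin(dy)]); R2=np.array([[dx[0],-dx[1]],[dx[1],dx[0]]]); b=np.array([.4985,-.0922]); R=Rdown(dy+np.pi)
def measure(tcp,name):
    p=cams.grab_frame("wrist"); T=wristT(p,tcp,R); save(p,name,s=1.5)
    P,d=world(p,T); g=p["frame"].mean(-1); X=atz(d,T,.018); H=[]
    for c in ((208,216),(298,216)):
        w=g[c[1]-9:c[1]+10,c[0]-9:c[0]+10]; th=(w.min()+np.median(w))/2; vv,uu=np.where(w<th)
        H.append(onz(p,(c[0]-9+uu.mean(),c[1]-9+vv.mean()),tcp[2]-.0028,T)[:2]@R2)
    D=(np.abs(P[...,2]-.018)<.007)&(g>70)
    fit=lambda E:cv2.fitLine(np.array(E,np.float32),cv2.DIST_HUBER,0,.001,.001).ravel()
    E=[]
    for u in range(10,185,2):
        v=np.where(D[:300,u])[0]; E.append((X[v.max(),u,:2]+X[v.max()+1,u,:2])/2)
    n=fit(E); E=[]
    for v in range(10,190,2):
        u=np.where(D[v,:450])[0]; E.append((X[v,u.max(),:2]+X[v,u.max()+1,:2])/2)
    r=fit(E); print("yaws",np.degrees(np.arctan(-n[0]/n[1])),np.degrees(np.arctan(r[1]/r[0])))
    H=np.array(H); print("holes",H@np.eye(2)-np.array(tcp[:2])@R2, "hinge yaw err deg",np.degrees(np.arctan2(-(H[0]-H[1])[0],(H[0]-H[1])[1])))
    u,v=n[:2]; xn=lambda y:(n[2:]@R2)[0]+(y-(n[2:]@R2)[1])*((n[:2]@R2)[0]/(n[:2]@R2)[1])
    q=r[2:]@R2; e=r[:2]@R2; yr=lambda x:q[1]+(x-q[0])*e[1]/e[0]
    cup=H.mean(0)-[.0095,0]; bore=np.array([xn(cup[1])+.0255,yr(cup[0])+.07])
    print("bore-cup (door frame)",bore-cup)
E
python3 - <<'E'
from meas import *
t=[*(b-.0116*dx),.0385]
arm.movel([*t[:2],.05],R,vel=.08); arm.movel(t,vel=.05); arm.hold(.3)
print(np.mean([status.read_eef_pos() for _ in range(8)],0),t,np.mean([status.read_ft_force() for _ in range(8)],0),status.read_t())
measure(t,"near.png"); measure(t,"near2.png")
E
```

```text
[ 0.4873 -0.0946  0.0387] [np.float64(0.4871369271046476), np.float64(-0.09453250388529319), 0.0385] [ 0.3905 -1.2467 -1.1053] 10.7583
yaws 12.014054 11.243539
holes [[ 0.0193  0.0231]
 [ 0.0196 -0.0221]] hinge yaw err deg 0.34586832868102074
bore-cup (door frame) [ 0.0005 -0.0011]
yaws 12.014074 11.237653
holes [[ 0.0193  0.023 ]
 [ 0.0197 -0.0221]] hinge yaw err deg 0.42848576465149896
bore-cup (door frame) [ 0.0005 -0.0011]
```

View pics/near.png

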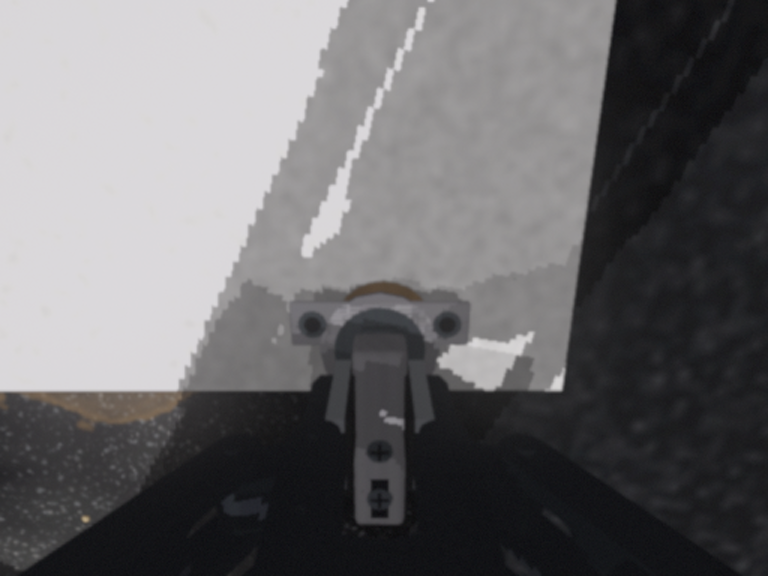

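The crescent of the bore, centred near (382,290), shows just beyond the flange, and the hinge is nearly centred on it. I'll fix the sideways offset from the crescent's colour extents in both pictures.

```bash
python3 - <<'E'
import cv2,numpy as np
for n,rows in (("held.png",range(166,200,3)),("near.png",range(188,200,1))):
    f=cv2.resize(cv2.imread("pics/"+n),(512,384),interpolation=cv2.INTER_AREA).astype(int)
    g=f[...,2]-f[...,0]
    for r in rows:
        u=np.where(g[r,215:300]>25)[0]+215
        if len(u)>5: print(n,r,u.min(),u.max(),(u.min()+u.max())/2)
E
```

```text
held.png 169 242 264 253.0
held.png 172 237 269 253.0
held.png 175 234 273 253.5
held.png 178 233 274 253.5
held.png 181 231 275 253.0
held.png 184 230 277 253.5
held.png 187 229 277 253.0
held.png 190 230 276 253.0
held.png 193 230 276 253.0
held.png 196 232 275 253.5
near.png 189 252 257 254.5
near.png 190 246 264 255.0
near.png 191 244 266 255.0
near.png 192 243 270 256.5
near.png 193 240 271 255.5
near.png 194 241 273 257.0
near.png 195 264 274 269.0
near.png 196 269 276 272.5
near.png 197 271 277 274.0
near.png 198 273 278 275.5
```

```bash
cat >> meas.py <<'E'
def F(n=6): return np.mean([status.read_ft_force() for _ in range(n)],0)
def M(n=6): return np.mean([status.read_torque() for _ in range(n)],0)
E
python3 - <<'E'
from meas import *
xy=b-.0116*dx+R2@[.0005,-.001]
arm.movel([*xy,.0385],R,vel=.03); arm.hold(.3); f0,m0=F(12),M(12); np.savez("base.npz",f0=f0,m0=m0,xy=xy); print(f0,m0)
z=.0385
while z>.0205:
    z-=.001 if z>.0355 else .0005
    arm.movel([*xy,z],vel=.015); f=F(3)-f0
    if abs(f[2])>1.5 or np.hypot(*f[:2])>2: print(round(z,4),f)
    if f[2]>4: break
print(z,F()-f0,M()-m0,np.mean([status.read_eef_pos() for _ in range(8)],0),xy,status.read_opening(),status.read_t())
E
```

```text
[-0.4502 -0.1049 -0.8663] [ 0.0291 -0.0195  0.0007]
0.023 [-0.9193  0.9924  4.6822]
0.022999999999999986 [-0.9193  0.9924  4.6822] [0.1444 0.371  0.1016] [ 0.4879 -0.0954  0.0233] [ 0.4878 -0.0954] 0.014547816435579964 18.4083
```

```bash
python3 - <<'E'
from meas import *
B=np.load("base.npz"); f0=B["f0"]; xy=B["xy"]; z=.023
for i in range(14):
    f=F(6)-f0; print(round(z,5),f,np.round(M(4)-B["m0"],3))
    if f[2]>9: break
    z-=.00015; arm.movel([*xy,z],vel=.01); arm.hold(.1)
np.savez("z.npz",z=z)
p=cams.grab_frame("wrist"); save(p,"seated.png",s=1.5)
print(np.mean([status.read_eef_pos() for _ in range(8)],0),status.read_opening(),status.read_t())
T=wristT(p,[*xy,z],R); P,d=world(p,T)
for n,(u,v) in {"flL":(197,210),"flR":(309,210),"doorL":(180,215),"doorR":(325,215),"doorF":(253,185),"doorFL":(200,190),"doorFR":(306,190)}.items(): print(n,1000*np.nanmedian(P[v-2:v+3,u-2:u+3,2]))
E
```

```text
0.023 [-0.9193  0.9924  4.6822] [0.144 0.371 0.102]
0.02285 [-2.428   1.0631  6.6261] [ 0.095  0.616 -0.028]
0.0227 [-4.1401  0.9048  8.8284] [ 0.242  0.712 -0.001]
0.02255 [-4.8927  0.9229 10.3438] [ 0.148  0.809 -0.005]
[ 0.4879 -0.0954  0.0232] 0.015360524355176474 19.5083
flL 20.353100656403058
flR 20.308929471235608
doorL 18.249017457672352
doorR 18.35027876820716
doorF 18.377921128604758
doorFL 18.39316336316188
doorFR 18.27315047627981
```

View pics/seated.png

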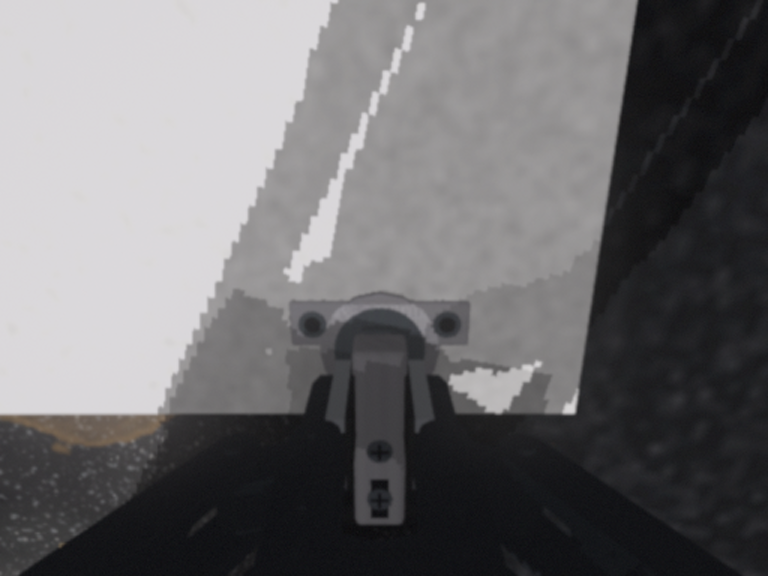

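The flange sits 2.0 mm above the door face on both sides, so it is flush, and the hinge is square to the edge. The push is about 10 N. I'll relax the small sideways load, hold, and then hand in.

```bash
python3 - <<'E'
from meas import *
B=np.load("base.npz"); f0=B["f0"]; xy=B["xy"].copy(); z=float(np.load("z.npz")["z"])
for i in range(4):
    f=F(10)-f0; print(i,np.round(f,2),xy,z)
    if f[0]>-2.5: break
    xy[0]-=.0002; arm.movel([*xy,z],vel=.01); arm.hold(.15)
f=F(10)-f0
for i in range(4):
    if 9.2<f[2]<10.8: break
    z-=np.clip((10-f[2])/13000,-.0001,.0001); arm.movel([*xy,z],vel=.01); arm.hold(.15); f=F(10)-f0; print("z",z,f)
t=status.read_t()
for i in range(6): arm.hold(.5); print(np.round(F(10)-f0,2))
print(status.read_grip_force(),status.read_opening(),status.read_t()-t,status.read_t())
E
```

```text
0 [-3.78  1.43 10.49] [ 0.4878 -0.0954] 0.022549999999999997
1 [-3.12  1.03  9.44] [ 0.4876 -0.0954] 0.022549999999999997
2 [-1.68  1.68  8.33] [ 0.4874 -0.0954] 0.022549999999999997
z 0.022449999999999998 [-3.4836  1.8298  8.2541]
z 0.02235 [-4.0472  1.4362  9.5251]
[-3.22  0.89  9.91]
[-3.53  1.97  9.88]
[-3.12  1.82 10.08]
[-2.78  0.88 10.97]
[-3.42  1.9   9.7 ]
[-3.23  0.57 10.54]
69.93411540985107 0.014985107037106446 3.0 24.1083
```

Push steady at about 10 N for 3 s with the grip holding; handing in.

```bash
python3 -c "
from plant import order
print(order.hand_in())"
```

```text
the job is handed in; nothing more can be done
None
```

The job is handed in: the loose hinge is seated flush and square in the bore, still gripped at about 70 N, and was pressed down at about 10 N for 3 s before hand-in at 24 s; the verdict isn't shown, and I didn't re-image the bystanders afterwards.

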